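# Slide the covered dish through the pass and ring for pick-up

### The job

Push the covered blue dish along the counter, through the narrow gap between the bell block and the condiment caddy, until it stands wholly on the round green pick-up mark on the other side, and then press the red bell button down and let go to call the waiter. Only push the dish: never lift, tip or carry it, and leave the other things on the counter where they are.

Things in the scene. Friction and masses are not known exactly. Their poses are not given: they have to be found in the camera images.
- dish: round covered dish, blue ceramic with a flat bright blue lid fixed on it, 100 mm in diameter, 41 mm high, 0.3 to 0.65 kg, straight sides; loose. Origin: centre of its underside, on the counter; z up. It starts on one side of the gap (robot's left or right), its centre 150 to 175 mm from the gap's middle
- mat: round green mark, 140 mm in diameter, flush with the counter (the dish slides onto it without a step), on the other side of the gap from the dish. Origin: its centre. The dish is wholly on it when their centres are within about 20 mm
- lane: flush yellow rectangle on the counter that fills the gap between the two blocks. Origin: middle of the gap, at counter height. Its y axis runs along the gap (the way the dish travels, either way), its x axis across it. The gap is 110 mm wide (x from -55 to +55 mm) and 70 mm long (y from -35 to +35 mm); the dish has 5 mm to spare on each side
- bell_block: white block fixed to the counter on one side of the gap (nearer the robot or farther away), 80 mm (x, across the gap) by 70 mm (y) by 50 mm high, turned like the lane. Origin: centre of its underside, 95 mm from the lane's origin
- caddy: dark steel condiment caddy with four small jars, fixed to the counter on the other side of the gap, 80 mm (x) by 70 mm (y), 50 mm high, jar caps up to 70 mm high, turned like the lane. Origin: centre of its underside, 95 mm from the lane's origin
- bell_top (a point): centre of the top of the red bell button on the bell block, 30 mm in diameter, 72 mm above the counter when up, in a black housing 46 mm across whose top is 62 mm above the counter; it is pressed straight down
- bell (a joint): travel of the bell button: 0 up, 0.006 m fully down; it rings beyond 0.004 m. A spring pushes it back up; fully down takes about 4 N
- shaker: glass salt shaker with steel top, 40 mm in diameter, 63 mm high, loose, beside the place on the robot's left of the gap, on its far side. Origin: centre of its underside. To be left alone
- ramekin: small white bowl, 64 mm in diameter, 38 mm high, loose, beside the place on the robot's right of the gap, on its near side. Origin: centre of its underside. To be left alone
- mug: reddish brown mug, 80 mm in diameter, 90 mm high, loose. Origin: centre of its underside. To be left alone
- jar: amber glass jar, 64 mm in diameter, 100 mm high, loose. Origin: centre of its underside. To be left alone
- turner: kitchen spatula with a black handle lying on the counter, 265 mm long along its x axis (-126 to +140 mm), 20 mm high, loose. Origin: on its underside. To be left alone
- saucers: stack of four saucers, 140 mm in diameter, 40 mm high, loose. Origin: centre of its underside. To be left alone
Not all that is in view belongs to the job. What is shaped like the bell_block but yellow is not meant. Several things look just like the dish: the one meant starts farthest to the robot's left.

How it is judged:
On the way, in this order (a step that is already met when the one before it is completed fails the run):
1. the dish is in the middle of the gap between the bell block and the caddy (horizontal distance between dish and lane below 0.02 m).
2. the dish stands wholly on the green mark (horizontal distance between dish and mat below 0.022 m and linear speed of dish below 0.02 m/s and height (world z) of dish below 0.008 m and angle between dish's own z axis and vertical below 0.1 rad), for 0.2 s.
3. the bell button is pressed (value of joint bell above 0.004 m).
At the end, for the whole second after the job is handed in: The dish rests flat on the counter with its centre within 22 mm of the centre of the green mark, having gone through the gap; the bell has been pressed more than 4 mm after that and is up again (all of step 2 and value of joint bell below 0.002 m); the robot touches nothing.
It fails at once if the dish is lifted or carried (more than 10 mm off the counter) (height (world z) of dish above 0.01 m).
It fails at once if the dish is tipped by more than 0.15 rad (angle between dish's own z axis and vertical above 0.15 rad).
It fails at once if another thing on the counter is moved by more than 15 mm (distance of any of shaker, ramekin, mug, jar, turner, saucers from where it was at the start of the episode above 0.015 m).
It also fails if it takes over 61 s, if anything falls off the work surface, if the arm or the gripper's body presses on something with over 40 N, if the wrist force passes 120 N, or if a joint passes its speed limit or range.

### The arm

A 7-joint arm with a two-finger parallel gripper is mounted at the origin on the work surface. World frame = base frame: x ahead of the robot, y to its left, z up, the work surface at z = 0. Lengths are in m, angles in rad, forces in N, time in s.
With the tool pointing down it reaches from about 0.425 to 0.8 m from the base axis. Payload 8.3 kg.
Tool frame: the origin (TCP) lies where the fingers leave the gripper's body, on its centre line; the fingertips stand 73 mm ahead of it and the grasp point (between the pads) lies 54 mm ahead of it (env.pinch_z is the z of the grasp point in the tool frame, in m); z points along the fingers, y is the line along which they close (so a half turn about z gives the same grasp; the last joint's range is limited). The gripper opens to 85 mm and grips with 20 to 120 N. Pads are 22 mm wide; open, the fingers measure 114 mm over their backs; the gripper's body (76 mm by 85 mm) begins 54 mm behind the grasp point. The pads swing forward as they close: fully open they stand 13 mm farther back than shut.
Start: joints at [-1.318, 0.383, 0.016, 1.37, -0.006, 1.388, -0.046], TCP at [0.194, 0.594, 0.304] pointing down, gripper open.
Joint ranges: [-2.95, 2.95], [-0.25, 2.06], [-1.52, 1.56], [0.18, 2.33], [-1.44, 4.58], [0.02, 2.06], [-3.01, 3.01]. Speed limits (rad/s): [2.39, 2.39, 3.01, 3.01, 3.14, 3.14, 3.14].

### API

Orientations are given as a unit quaternion [w, x, y, z].
In Python, from plant import env gives the robot as it stands. The module is installed in compiled form; this text tells all that it offers.
- The arm moves only by the tool drive_tool, never from a script. Its argument "rows" is a list of rows, each a list of 3 entries, a list of its own where there are three numbers: the turn, a rotation vector about the tool's x, y, z in degrees, then the shift along the tool's x, y, z in cm, then the opening, from -1 (shut) to 1 (fully open), so that 0 is half open. A call has 1 to 10 rows; each row shifts and turns the commanded pose from where the row before left it, along the tool's axes as they then stand; what a row does not reach is not made up. A row lasts 1/10 s, in which the tool goes at most 50 mm and 8.59 degrees, less where a joint would pass 70% of its speed; a pose out of reach is approached as far as the arm can. A call is refused whole if a number of a shift passes 5 or a number of a turn 8.59, either way. A call with a gripper value outside its range is refused whole. The fingers move at their own pace and stop on an object; "force" is the grip in N (left out, the last holds). Time passes only in rows, so rows that do not move let the fingers close. It gives the time, the measured TCP pose, the force, the opening and the grip force at its end, in the units of the state.
- env.sense(): the state, without advancing time (a new reading comes with each control period).
- env.read_camera(name): name is "side" or "top"; returns a dict with "img" (420x560x3 uint8, blue, green, red), "mtx" (3x3 intrinsics, pixels), "camera_from_world" (4x4, takes a point from world to camera coordinates). Camera axes: x right, y down, z forward; pixel columns grow to the right and rows downward; lengths in m; the calibration is good to about 2 mm. A picture is of the moment at which its call begins. There is no depth.
- env.close_job(): hands the job in; it is judged then, once.
Trained networks look in a picture, given as the dict that the camera call returned (one of the last four; its "shot" number tells which), for a name from the list of things; names that differ only in an ending like _2 or _b are one class to them, and where a whole thing is asked for, a point or a joint stands for the part that bears it (a point fixed in the world has none). Each returns a list of dicts, best first, with "conf" (0 to 1); they miss things now and then, are a little off and sometimes report something else, mostly with a low value. They report only what shows in the picture. A call takes as long as a camera call. They do not tell look-alikes from the thing itself.
- env.regions_of(picture, target): "mask" (420x560 bool, what is visible of it) and "rect" ([left, top, width, height] in pixels, round what is visible of it).
The state is a dict: "clock": time; "q": joint angles; "joint_velocities": joint speeds; "joint_torque": joint torques, N m; "position": TCP position; "ee_rot": TCP orientation; "contact_force": force on the tool from outside, world axes, zero at the start; "torque": the same for the moment, N m; "finger_gap": finger opening in m; "grasp_force": force on a finger pad.
Only numpy, scipy, OpenCV 4.12 (cv2) and the standard library are available. Lean on these libraries where they do the work, as an engineer would, in place of code of your own. Each camera call takes 0.05 s, during which the arm holds its last target. There are 200 camera calls.

## Working session

There is one attempt and no reset: what is moved stays moved. The work goes in short steps, Python scripts to look and compute and a tool call to move; the robot and the scene stay as the last step left them, time stands still between calls to the robot, and variables do not carry over. Pictures are saved under pics/ and viewed, at most 12 in all, crops included, and the job is handed in when it is done.

Besides the shell and the picture viewer there is one more tool, called in YAML: its name, and indented under it one key for each argument. drive_tool: Moves the arm, as the interface text tells. Its arguments: {"type":"object","properties":{"rows":{"type":"array","items":{"type":"array"}},"force":{"type":"number"}},"required":["rows"]}

```bash
mkdir -p pics; cat > h.py <<'E'
import numpy as np, cv2
from plant import env
def ray(p,uv,z):
    M=np.array(p["camera_from_world"]);R,t=M[:3,:3],M[:3,3]
    d=R.T@np.linalg.inv(p["mtx"])@np.array([uv[0],uv[1],1.]);c=-R.T@t
    return (c+d*(z-c[2])/d[2])[:2]
def proj(p,X):
    M=np.array(p["camera_from_world"]);c=M[:3,:3]@np.array(X)+M[:3,3];u=np.array(p["mtx"])@c;return u[:2]/u[2]
E
python3 - <<'E'
from h import *
for n in ("top","side"):
    p=env.read_camera(n);cv2.imwrite(f"pics/{n}0.png",p["img"])
    for o in ("dish","mat","lane","bell_block","caddy","bell_top","shaker","ramekin","mug","jar","turner","saucers"):
        for r in env.regions_of(p,o):
            m=r["mask"];ys,xs=np.nonzero(m);c=(xs.mean(),ys.mean())
            print(n,o,round(r["conf"],2),r["rect"],np.round(c),np.round(ray(p,c,0),3))
s=env.sense();print(s)
E
```

```text
top dish 0.89 [326.0, 187.5, 38.0, 37.7] [344. 204.] [ 0.551 -0.195]
top dish 0.64 [415.9, 268.8, 38.7, 40.1] [435. 288.] [ 0.321 -0.446]
top mat 0.72 [201.2, 190.7, 52.0, 49.7] [228. 217.] [0.506 0.131]
top lane 0.85 [271.6, 193.2, 26.8, 32.7] [285. 209.] [ 0.533 -0.029]
top lane 0.51 [283.0, 239.1, 8.2, 9.8] [286. 242.] [ 0.441 -0.033]
top bell_block 0.71 [271.8, 227.4, 27.5, 33.3] [286. 243.] [ 0.437 -0.033]
top bell_block 0.67 [231.8, 261.7, 29.1, 35.3] [245. 280.] [0.332 0.077]
top bell_block 0.19 [202.8, 192.1, 50.8, 47.7] [228. 217.] [0.506 0.131]
top caddy 0.79 [272.7, 156.2, 25.3, 36.0] [285. 174.] [ 0.634 -0.026]
top caddy 0.2 [283.1, 237.5, 6.9, 11.6] [286. 241.] [ 0.442 -0.032]
top bell_top 0.42 [283.7, 238.8, 8.2, 10.3] [286. 242.] [ 0.441 -0.032]
top shaker 0.7 [219.4, 155.5, 15.2, 13.1] [228. 162.] [0.666 0.139]
top shaker 0.58 [397.2, 151.2, 53.6, 51.5] [424. 175.] [ 0.64  -0.423]
top ramekin 0.7 [282.0, 237.5, 6.3, 9.5] [286. 241.] [ 0.442 -0.034]
top ramekin 0.66 [343.3, 252.7, 22.4, 20.8] [352. 263.] [ 0.385 -0.216]
top mug 0.88 [98.0, 135.1, 47.4, 32.4] [124. 151.
[... 1544 characters left out ...]
,  0.01637731,  1.37011126, -0.00630511,
        1.38818861, -0.0464681 ]), 'joint_velocities': array([ 8.97949556e-04, -2.01316802e-04, -1.78335785e-04,  6.39768170e-06,
        2.09555213e-03,  1.80556761e-05, -7.22665473e-04]), 'joint_torque': array([-1.05748033e-03, -6.27322984e+01,  8.42269566e-01, -3.72094595e+01,
        1.65563280e-02,  2.57009626e-03, -1.13306186e-06]), 'position': array([0.19405756, 0.59409626, 0.30385538]), 'ee_rot': array([-4.14203114e-05,  1.57200375e-01,  9.87566726e-01, -3.92276203e-05]), 'contact_force': array([ 0.20108131, -0.50230161, -0.72307739]), 'torque': array([0.00963655, 0.01315915, 0.00242462]), 'grasp_force': 0.0, 'finger_gap': 0.08559946265850388}
```

View pics/top0.png

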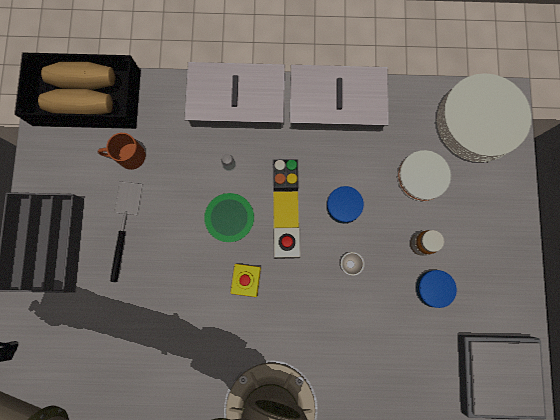

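View pics/side0.png

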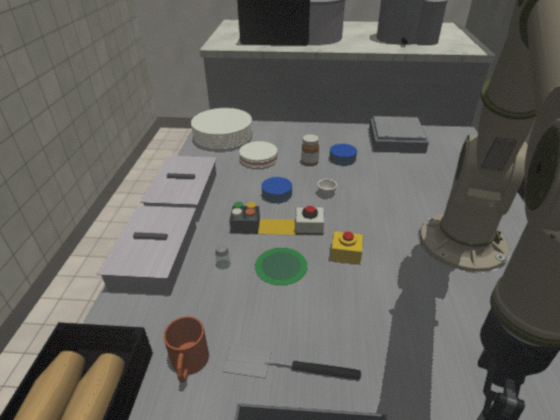

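The top view shows two look-alike blue dishes, at pixels (345,204) and (436,288). The one farther to the robot's left is (345,204). The white bell block is at (286,243) with the bell on it, and the yellow decoy is at (245,280). The lane is at (285,209), the mat at (228,217), the caddy at (285,174), the ramekin at (352,263) and the shaker at (228,160). The side view agrees with this layout. Next I'll measure precisely by colour and check with a crop.

```bash
cat >> h.py <<'E'
def hsv(p): return cv2.cvtColor(p["img"],cv2.COLOR_BGR2HSV)
RNG=dict(dish=((100,120,60),(125,255,255)),lane=((22,150,80),(34,255,255)),mat=((45,100,40),(80,255,255)))
def blob(p,k,near):
    m=cv2.inRange(hsv(p),*map(np.array,RNG[k]))
    n,l,st,ce=cv2.connectedComponentsWithStats(m)
    i=min((i for i in range(1,n) if st[i,4]>60),key=lambda i:np.hypot(*(ce[i]-near)))
    c=cv2.findContours((l==i).astype(np.uint8),cv2.RETR_EXTERNAL,cv2.CHAIN_APPROX_NONE)[0]
    return max(c,key=len)[:,0].astype(np.float32)
def fit(p,k,near,z):
    w=np.array([ray(p,u,z) for u in blob(p,k,near)],np.float32)
    return w
def dish(p,near,z=0.041):
    c,r=cv2.minEnclosingCircle(fit(p,"dish",near,z)); return np.array(c),r
E
python3 - <<'E'
from h import *
p=env.read_camera("top")
print("cam",-np.array(p["camera_from_world"])[:3,:3].T@np.array(p["camera_from_world"])[:3,3])
print("dish",dish(p,(345,204)))
print("mat",cv2.minEnclosingCircle(fit(p,"mat",(228,217),0)))
print("lane",cv2.minAreaRect(fit(p,"lane",(285,209),0)))
s=env.read_camera("side")
print("side mat",cv2.minEnclosingCircle(fit(s,"mat",(280,267),0)),"dish",dish(s,(277,188)))
print("side lane",cv2.minAreaRect(fit(s,"lane",(277,227),0)))
for n,q in (("top",p),("side",s)):
    for o,z in (("bell_block",.05),("caddy",.06),("bell_top",.07)):
        r=env.regions_of(q,o)[0];x,y,w,h=r["rect"];print(n,o,ray(q,(x+w/2,y+h/2),z))
m=cv2.inRange(hsv(p),np.array((0,150,80)),np.array((8,255,255)))|cv2.inRange(hsv(p),np.array((172,150,80)),np.array((180,255,255)))
ys,xs=np.nonzero(m[225:262,270:302]);print("bell",len(xs),ray(p,(xs.mean()+270,ys.mean()+225),.07))
cv2.imwrite("pics/c1.png",cv2.resize(p["img"][140:300,190:460],None,fx=2.9,fy=2.9,interpolation=cv2.INTER_CUBIC))
E
```

```text
cam [ 0.32091664 -0.01087171  1.24869757]
dish (array([ 0.54539222, -0.1910899 ]), 0.05013072490692139)
mat ((0.5070400834083557, 0.12970593571662903), 0.06947293877601624)
lane ((0.5337002873420715, -0.030555203557014465), (0.10310640931129456, 0.06741069257259369), 1.3865933418273926)
side mat ((0.5059581398963928, 0.130181685090065), 0.06839948892593384) dish (array([ 0.54412115, -0.18531591]), 0.049787819385528564)
side lane ((0.5311072468757629, -0.028859298676252365), (0.10466615855693817, 0.0602516308426857), 3.924530267715454)
top bell_block [ 0.42695112 -0.03669308]
top caddy [ 0.61381408 -0.0290593 ]
top bell_top [ 0.42542453 -0.02941755]
side bell_block [0.33646393 0.10629958]
side caddy [0.6127981  0.01428504]
side bell_top [ 0.43148306 -0.02649116]
bell 98 [ 0.43549562 -0.03336499]
```

View pics/c1.png

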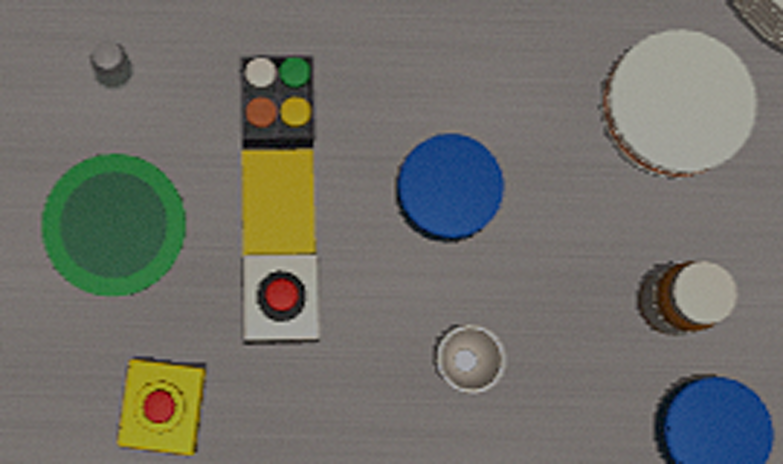

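The crop at 2.9x confirms it. The target dish is at top pixel (345,204), with clear counter between it and the lane (285,209). The bell is on the white block at (287,241). Lane centre is about (0.531,-0.031), turned about 1.5°, and the mat is at (0.5065,0.130). The dish is at (0.545,-0.19). I'll push with the two fingers as a V: tool x along the travel direction, tool y along world x.

drive_tool:
  rows:
    - [[0, 0, 0], [-4.1, -2.7, 0], 0.3]
    - [[0, 0, 0], [-4.1, -2.7, 0], 0.3]
    - [[0, 0, 0], [-4.1, -2.7, 0], 0.3]
    - [[0, 0, 0], [-4.1, -2.7, 0], 0.3]
    - [[0, 0, 0], [-4.1, -2.7, 0], 0.3]
    - [[0, 0, 0], [-4.1, -2.7, 0], 0.3]
    - [[0, 0, 0], [-4.1, -2.7, 0], 0.3]
    - [[0, 0, 0], [-4.1, -2.7, 0], 0.3]
    - [[0, 0, 0], [-4.1, -2.7, 0], 0.3]
    - [[0, 0, 0], [-4.1, -2.7, 0], 0.3]

```text
clock: 2.7
position: [0.5009, 0.2084, 0.3043]
ee_rot: [0.0, 0.157, 0.988, 0.0]
contact_force: [1.2, 1.2, 0.2]
finger_gap: 0.0555
grasp_force: 0.0
```

drive_tool:
  rows:
    - [[0, 0, 7], [0, 0, 0], 0.3]
    - [[0, 0, 7], [0, 0, 0], 0.3]
    - [[0, 0, 7], [0, 0, 0], 0.3]
    - [[0, 0, 7], [0, 0, 0], 0.3]
    - [[0, 0, 7], [0, 0, 0], 0.3]
    - [[0, 0, 7], [0, 0, 0], 0.3]
    - [[0, 0, 7], [0, 0, 0], 0.3]
    - [[0, 0, 7], [0, 0, 0], 0.3]
    - [[0, 0, 7], [0, 0, 0], 0.3]
    - [[0, 0, 7.4], [0, 0, 0], 0.3]

```text
clock: 3.7
position: [0.4999, 0.2101, 0.304]
ee_rot: [-0.0, 0.7, 0.715, 0.0]
contact_force: [0.4, -0.4, 0.2]
finger_gap: 0.0552
grasp_force: 0.0
```

drive_tool:
  rows:
    - [[0, 0, 0], [-4.85, 0.35, 0], 0.3]
    - [[0, 0, 0], [-4.85, 0.35, 0], 0.3]
    - [[0, 0, 0], [-4.85, 0.35, 0], 0.3]
    - [[0, 0, 0], [-4.85, 0.35, 0], 0.3]
    - [[0, 0, 0], [-4.85, 0.35, 0], 0.3]
    - [[0, 0, 0], [-4.85, 0.35, 0], 0.3]
    - [[0, 0, 0], [-4.85, 0.35, 0], 0.3]
    - [[0, 0, 0], [-4.85, 0.35, 0], 0.3]
    - [[0, 0, 0], [-4.85, 0.35, 0], 0.3]
    - [[0, 0, 0], [-4.85, 0.35, 0], 0.3]

```text
clock: 4.7
position: [0.5479, -0.2754, 0.3041]
ee_rot: [0.0, 0.697, 0.717, 0.0]
contact_force: [0.8, 1.0, 0.6]
finger_gap: 0.0553
grasp_force: 0.0
```

drive_tool:
  rows:
    - [[0, 0, 0], [0, 0, 4], 0.3]
    - [[0, 0, 0], [0, 0, 4], 0.3]
    - [[0, 0, 0], [0, 0, 4], 0.3]
    - [[0, 0, 0], [0, 0, 4], 0.3]
    - [[0, 0, 0], [0, 0, 2], 0.3]
    - [[0, 0, 0], [0, 0, 0], 0.3]
    - [[0, 0, 0], [0, 0, 0], 0.3]

```text
clock: 5.4
position: [0.548, -0.274, 0.1246]
ee_rot: [0.0, 0.698, 0.716, -0.0]
contact_force: [-0.3, 0.2, 0.7]
finger_gap: 0.0556
grasp_force: 0.0
```

```bash
python3 - <<'E'
from h import *
p=env.read_camera("top");print(dish(p,(345,204)))
s=env.read_camera("side");print(dish(s,(277,188)))
print(env.sense()["position"],env.sense()["clock"])
cv2.imwrite("pics/s2.png",cv2.resize(s["img"][120:260,180:400],None,fx=3,fy=3))
E
```

```text
(array([ 0.54688245, -0.19015594]), 0.04999716952443123)
(array([ 0.54579037, -0.1833785 ]), 0.04848770424723625)
[ 0.54866246 -0.27442144  0.12588303] 5.5
```

View pics/s2.png

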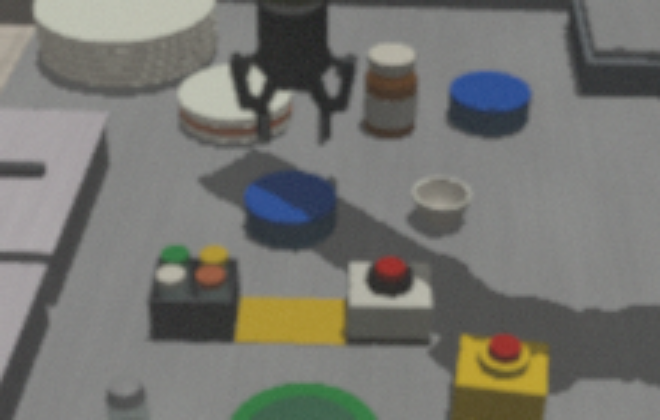

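The side crop shows the gripper above and behind the dish (crop 290,205), tips level and nothing touched. The knuckles flare wider than the tips, though. I'll use half opening and push with the tips at about z 25 mm so the flare stays above the bell and jars.

drive_tool:
  rows:
    - [[0, 0, 0], [0, -0.2, 1.5], 0]
    - [[0, 0, 0], [0, 0, 1.5], 0]
    - [[0, 0, 0], [0, 0, 0], 0]
    - [[0, 0, 0], [0, 0, 0], 0]

```text
clock: 5.9
position: [0.5453, -0.2737, 0.0932]
ee_rot: [-0.001, 0.698, 0.716, -0.0]
contact_force: [-0.2, 0.1, -0.4]
finger_gap: 0.0425
grasp_force: 0.0
```

drive_tool:
  rows:
    - [[0, 0, 0], [0.9, 0, 0], 0]
    - [[0, 0, 0], [0.9, 0, 0], 0]
    - [[0, 0, 0], [0.8, 0, 0], 0]
    - [[0, 0, 0], [0.8, -0.1, 0], 0]
    - [[0, 0, 0], [0.8, -0.2, 0], 0]
    - [[0, 0, 0], [0.8, -0.2, 0], 0]
    - [[0, 0, 0], [0.8, -0.2, 0], 0]
    - [[0, 0, 0], [0.8, -0.2, 0], 0]
    - [[0, 0, 0], [0, 0, 0], 0]

```text
clock: 6.8
position: [0.5348, -0.2066, 0.0939]
ee_rot: [-0.001, 0.697, 0.717, 0.0]
contact_force: [-0.1, -0.3, -0.3]
finger_gap: 0.0431
grasp_force: 0.0
```

```bash
cat > m.py <<'E'
from h import *
import sys
d=np.array([float(a) for a in sys.argv[1:3]])
for n in ("top","side"):
    p=env.read_camera(n);c,r=dish(p,proj(p,(*d,.041)));print(n,c.round(4),round(r,4),"lane offs",round((c[0]-.531)+.026*(c[1]+.0305),4))
s=env.sense();print(s["position"],s["contact_force"],s["ee_rot"],s["clock"])
if len(sys.argv)>3:cv2.imwrite(sys.argv[3],cv2.resize(p["img"][120:300,180:400],None,fx=3,fy=3))
E
python3 m.py .537 -.14
```

```text
top [ 0.5389 -0.1408] 0.0478 lane offs 0.005
side [ 0.5315 -0.1434] 0.0492 lane offs -0.0024
[ 0.53476606 -0.20712775  0.09367929] [-0.16297226 -0.22622444 -0.83859123] [-7.28472578e-04  6.97410090e-01  7.16671899e-01  1.56000173e-04] 6.9
```

```bash
cat >> h.py <<'E'
from scipy.optimize import least_squares
def dish(p,near,z=0.041,r=.0495):
    w=fit(p,"dish",near,z);c0=cv2.minEnclosingCircle(w)[0]
    f=least_squares(lambda c:np.hypot(*(w-c).T)-r,c0,loss="cauchy",f_scale=.001)
    return f.x,float(np.mean(abs(f.fun)<.002))
E
python3 m.py .537 -.14 pics/s3.png
```

```text
top [ 0.5309 -0.151 ] 0.6056 lane offs -0.0033
side [ 0.5305 -0.1444] 0.3286 lane offs -0.0034
[ 0.53480924 -0.20770278  0.09362416] [ 0.59700252 -0.46497625  0.53755152] [-5.17502816e-04  6.97626887e-01  7.16461065e-01 -2.46289380e-05] 7.0
```

View pics/s3.png

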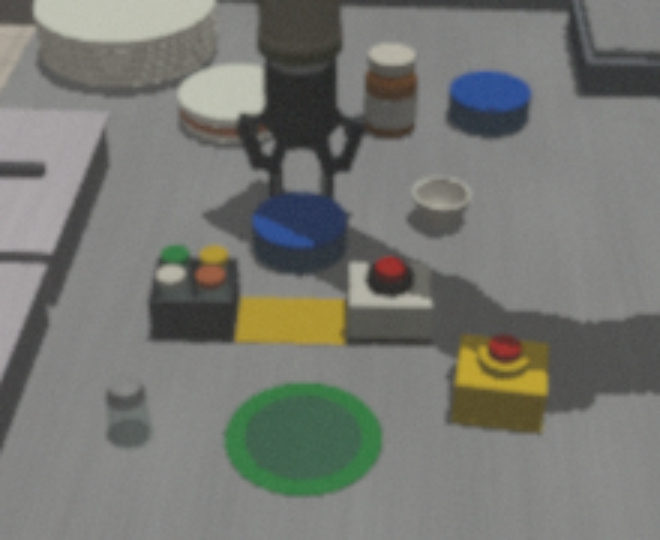

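The side crop shows the dish (300,230) seated against both fingertips and heading at the gap. Shadow spoils the colour fit, so I'll fit the full silhouette of lid plus wall instead.

```bash
cat >> h.py <<'E'
RNG["dish"]=((95,70,15),(130,255,255))
A=np.linspace(0,2*np.pi,60)
def dish(p,near):
    b=blob(p,"dish",near)
    def hull(c): return cv2.convexHull(np.array([proj(p,(c[0]+.05*np.cos(a),c[1]+.05*np.sin(a),z)) for a in A for z in (0,.041)],np.float32))
    def res(c):
        h=hull(c);return np.array([cv2.pointPolygonTest(h,(float(u),float(v)),True)-.5 for u,v in b])
    f=least_squares(res,ray(p,b.mean(0),.03),loss="cauchy",f_scale=.5,diff_step=.002)
    return f.x,float(np.mean(abs(f.fun)<1))
E
python3 m.py .531 -.151
python3 - <<'E'
from h import *
# check the silhouette fit on first pictures
p=env.read_camera("top");s=env.read_camera("side")
for q,n in((p,"top"),(s,"side")):
    q=dict(q);q["img"]=cv2.imread(f"pics/{n}0.png");print(n,dish(q,proj(q,(.545,-.19,.041))))
E
```

```text
top [ 0.5696 -0.1074] 0.2297 lane offs 0.0366
side [ 0.5326 -0.1462] 0.589 lane offs -0.0014
[ 0.53484186 -0.20804802  0.09368654] [-0.07979605  0.51000975 -0.10892776] [-2.97758365e-04  6.97765749e-01  7.16325948e-01 -9.04900794e-05] 7.1
top (array([ 0.5466192 , -0.19295503]), 0.9320388349514563)
side (array([ 0.54479877, -0.18860909]), 0.589041095890411)
```

```bash
sed -i 's/RNG\["dish"\]=.*/RNG["dish"]=((100,125,20),(125,255,255))/' h.py
python3 - <<'E'
from h import *
p=env.read_camera("top");s=env.read_camera("side")
ims=[]
for q,n in((p,"top"),(s,"side")):
    u=proj(q,(.531,-.151,.041));c,f=dish(q,u);print(n,c,f)
    im=q["img"].copy();b=blob(q,"dish",u).astype(int);x,y=u.astype(int)
    a=cv2.resize(im[y-40:y+40,x-40:x+40],(400,400),interpolation=0)
    im[b[:,1],b[:,0]]=(0,0,255);ims+=[np.hstack([a,cv2.resize(im[y-40:y+40,x-40:x+40],(400,400),interpolation=0)])]
cv2.imwrite("pics/d4.png",cv2.resize(np.vstack(ims),(600,600)))
E
```

```text
top [ 0.57012402 -0.10759712] 0.2465753424657534
side [ 0.52932835 -0.13646936] 0.4625
```

View pics/d4.png

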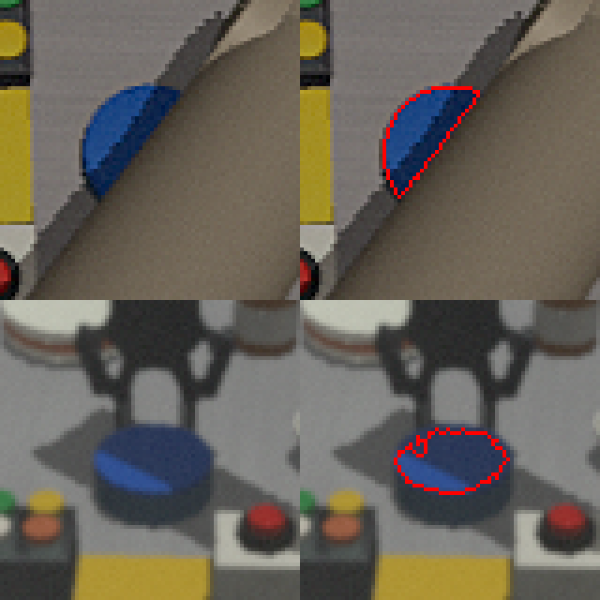

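The top crop shows the arm covering the right part of the dish, so only its left arc is usable. In the side crop the lid outline is clean.

```bash
cat >> h.py <<'E'
def dish(p,near,guess=None,zs=(0,.041)):
    b=blob(p,"dish",near)
    if guess is None: guess=ray(p,near,.041)
    def res(c):
        h=cv2.convexHull(np.array([proj(p,(c[0]+.05*np.cos(a),c[1]+.05*np.sin(a),z)) for a in A for z in zs],np.float32))
        return np.array([cv2.pointPolygonTest(h,(float(u),float(v)),True)-.5 for u,v in b])
    best=min((least_squares(res,np.add(guess,(i,j)),loss="cauchy",f_scale=.4,diff_step=.002) for i in(-.004,.004) for j in(-.006,.006)),key=lambda f:f.cost)
    return best.x,float(np.mean(abs(best.fun)<1))
E
sed -i 's/c,r=dish(.*041)));/c,r=dish(p,proj(p,(*d,.041)),d,(0,.041) if n=="top" else (.041,));/' m.py
python3 m.py .531 -.151
python3 - <<'E'
from h import *
q=dict(env.read_camera("side"));q["img"]=cv2.imread("pics/side0.png");print(dish(q,proj(q,(.545,-.19,.041)),None,(.041,)))
E
```

```text
top [ 0.5322 -0.152 ] 0.5694 lane offs -0.002
side [ 0.5322 -0.142 ] 0.726 lane offs -0.0017
[ 0.53492902 -0.20816618  0.09384639] [-0.92767302 -0.30879823 -0.52443015] [-6.90639109e-05  6.97771919e-01  7.16320000e-01 -5.29544445e-05] 7.4
(array([ 0.54444682, -0.1855022 ]), 0.9705882352941176)
```

drive_tool:
  rows:
    - [[0, 0, 0], [0.7, 0.01, 0], 0]
    - [[0, 0, 0], [0.7, 0.01, 0], 0]
    - [[0, 0, 0], [0.7, 0.01, 0], 0]
    - [[0, 0, 0], [0.7, 0.01, 0], 0]
    - [[0, 0, 0], [0.7, 0.01, 0], 0]
    - [[0, 0, 0], [0.7, 0, 0], 0]
    - [[0, 0, 0], [0.7, 0, 0], 0]
    - [[0, 0, 0], [0.7, 0, 0], 0]
    - [[0, 0, 0], [0, 0, 0], 0]

```text
clock: 8.35
position: [0.5341, -0.1505, 0.0938]
ee_rot: [-0.0, 0.697, 0.717, 0.0]
contact_force: [-0.5, -0.1, -0.2]
finger_gap: 0.0431
grasp_force: 0.0
```

```bash
python3 m.py .532 -.094 pics/s5.png
```

```text
top [ 0.5323 -0.0967] 0.6029 lane offs -0.0004
side [ 0.5308 -0.0871] 0.6049 lane offs -0.0017
[ 0.53398325 -0.15110844  0.09372099] [ 0.44930544 -0.41882337 -0.89093174] [-5.46750257e-04  6.97360212e-01  7.16720581e-01  2.11351354e-04] 8.45
```

View pics/s5.png

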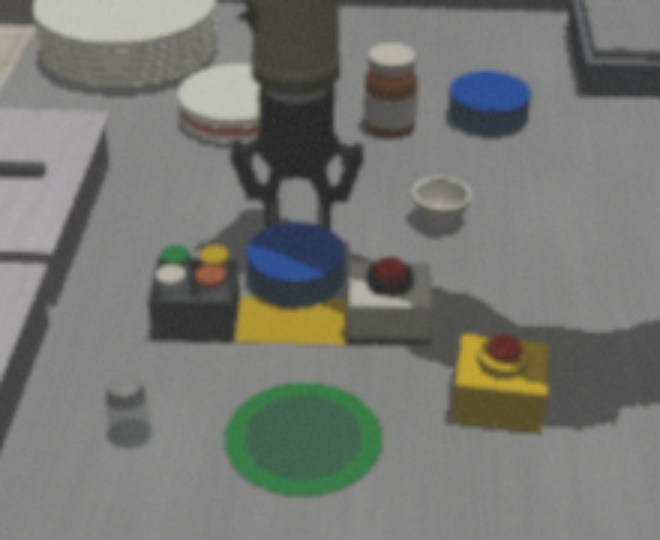

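The side crop shows the dish (297,262) entering the gap centred. The knuckles are only slightly wider than the gap, so I'll raise and narrow the fingers a little before going through.

drive_tool:
  rows:
    - [[0, 0, 0], [-0.6, 0, 0], 0]
    - [[0, 0, 0], [0, 0, -0.6], -0.15]
    - [[0, 0, 0], [0, 0, 0], -0.15]
    - [[0, 0, 0], [0.6, 0, 0], -0.15]
    - [[0, 0, 0], [0.7, 0, 0], -0.15]
    - [[0, 0, 0], [0.7, 0, 0], -0.15]
    - [[0, 0, 0], [0.7, 0, 0], -0.15]
    - [[0, 0, 0], [0.7, 0, 0], -0.15]
    - [[0, 0, 0], [0, 0, 0], -0.15]

```text
clock: 9.35
position: [0.5334, -0.1225, 0.0999]
ee_rot: [-0.0, 0.697, 0.717, 0.0]
contact_force: [-0.3, -0.6, 0.4]
finger_gap: 0.036
grasp_force: 0.1
```

drive_tool:
  rows:
    - [[0, 0, 0], [0.7, 0, 0], -0.15]
    - [[0, 0, 0], [0.7, 0, 0], -0.15]
    - [[0, 0, 0], [0.7, 0, 0], -0.15]
    - [[0, 0, 0], [0.7, 0, 0], -0.15]
    - [[0, 0, 0], [0.7, 0, 0], -0.15]
    - [[0, 0, 0], [0, 0, 0], -0.15]

```text
clock: 9.95
position: [0.5324, -0.0873, 0.0997]
ee_rot: [-0.001, 0.697, 0.717, 0.0]
contact_force: [0.3, -0.1, -0.3]
finger_gap: 0.0363
grasp_force: 0.0
```

```bash
python3 m.py .531 -.029 pics/s6.png
```

```text
top [ 0.5316 -0.0317] 0.5932 lane offs 0.0006
side [ 0.5304 -0.0224] 0.9481 lane offs -0.0004
[ 0.53226925 -0.0880682   0.09973295] [-0.40201015  0.78192054  0.24146615] [-5.39746581e-04  6.97294468e-01  7.16784559e-01  1.70917945e-04] 10.05
```

View pics/s6.png

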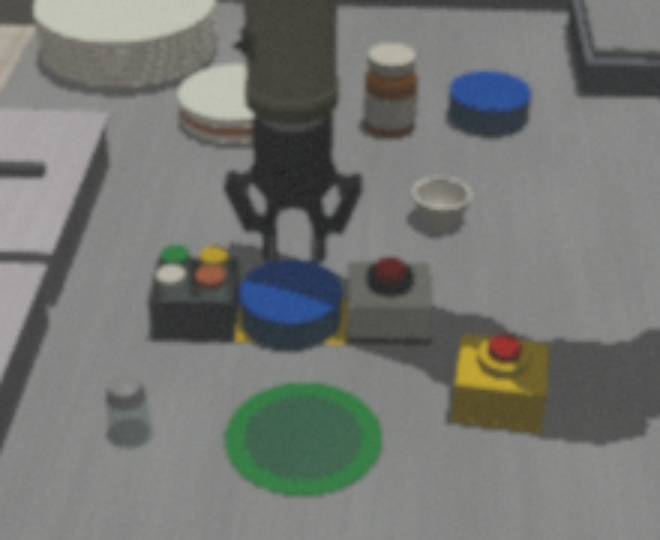

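The side crop shows the dish (290,300) centred in the gap. I'll continue straight until it is out.

drive_tool:
  rows:
    - [[0, 0, 0], [0.7, 0, 0], -0.15]
    - [[0, 0, 0], [0.7, 0, 0], -0.15]
    - [[0, 0, 0], [0.7, 0, 0], -0.15]
    - [[0, 0, 0], [0.7, 0, 0], -0.15]
    - [[0, 0, 0], [0.7, 0, 0], -0.15]
    - [[0, 0, 0], [0.7, 0, 0], -0.15]
    - [[0, 0, 0], [0, 0, 0], -0.15]

```text
clock: 10.75
position: [0.5313, -0.0454, 0.0998]
ee_rot: [-0.0, 0.697, 0.717, 0.0]
contact_force: [-0.1, -0.2, -0.1]
finger_gap: 0.0363
grasp_force: 0.0
```

drive_tool:
  rows:
    - [[0, 0, 0], [0.7, 0, 0], -0.15]
    - [[0, 0, 0], [0.7, 0, 0], -0.15]
    - [[0, 0, 0], [0.7, 0, 0], -0.15]
    - [[0, 0, 0], [0.7, 0, 0], -0.15]
    - [[0, 0, 0], [0.7, 0, 0], -0.15]
    - [[0, 0, 0], [0.7, 0, 0], -0.15]
    - [[0, 0, 0], [0, 0, 0], -0.15]

```text
clock: 11.45
position: [0.5301, -0.0035, 0.0998]
ee_rot: [-0.0, 0.697, 0.717, 0.0]
contact_force: [-0.5, -0.9, -0.4]
finger_gap: 0.0363
grasp_force: 0.0
```

```bash
python3 m.py .529 .053 pics/s7.png
```

```text
top [ 0.3216 -0.4382] 0.621 lane offs -0.22
side [0.5279 0.0613] 0.9762 lane offs -0.0007
[ 0.53012625 -0.00430288  0.09986945] [ 0.54482027  0.44458545 -0.40614723] [-3.00200237e-04  6.97338293e-01  7.16742052e-01  2.13802572e-04] 11.55
```

View pics/s7.png

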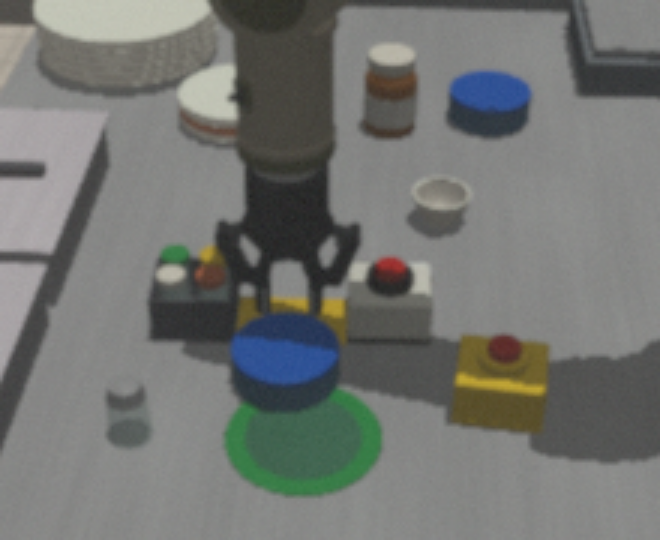

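The side crop shows the dish (285,360) clear of the gap, already overlapping the mark (303,437). It needs about 77 mm forward and 20 mm toward the robot.

drive_tool:
  rows:
    - [[0, 0, 0], [0.7, -0.1, 0], -0.15]
    - [[0, 0, 0], [0.7, -0.2, 0], -0.15]
    - [[0, 0, 0], [0.7, -0.2, 0], -0.15]
    - [[0, 0, 0], [0.7, -0.2, 0], -0.15]
    - [[0, 0, 0], [0.7, -0.2, 0], -0.15]
    - [[0, 0, 0], [0.7, -0.2, 0], -0.15]
    - [[0, 0, 0], [0.7, -0.2, 0], -0.15]
    - [[0, 0, 0], [0.7, -0.2, 0], -0.15]
    - [[0, 0, 0], [0.7, -0.2, 0], -0.15]
    - [[0, 0, 0], [0, 0, 0], -0.15]

```text
clock: 12.55
position: [0.5111, 0.0589, 0.0998]
ee_rot: [-0.0, 0.697, 0.717, 0.0]
contact_force: [-0.5, -0.3, -0.2]
finger_gap: 0.0365
grasp_force: 0.0
```

```bash
python3 m.py .510 .118; python3 - <<'E'
from h import *
s=env.read_camera("side");t=env.read_camera("top")
print(cv2.minEnclosingCircle(fit(s,"mat",(280,267),0)))
cv2.imwrite("pics/s8.png",np.hstack([cv2.resize(s["img"][200:320,200:340],None,fx=2.85,fy=2.85),cv2.resize(t["img"][150:270,180:320],None,fx=2.85,fy=2.85)]))
E
```

```text
top [ 0.3217 -0.438 ] 0.6356 lane offs -0.2199
side [0.5092 0.123 ] 1.0 lane offs -0.0178
[0.51111321 0.05826956 0.09972101] [ 0.27158471 -0.46905582  0.60895427] [-5.44908179e-04  6.97291865e-01  7.16787107e-01 -3.67723798e-05] 12.65
((0.5059139132499695, 0.1308625042438507), 0.06838782131671906)
```

View pics/s8.png

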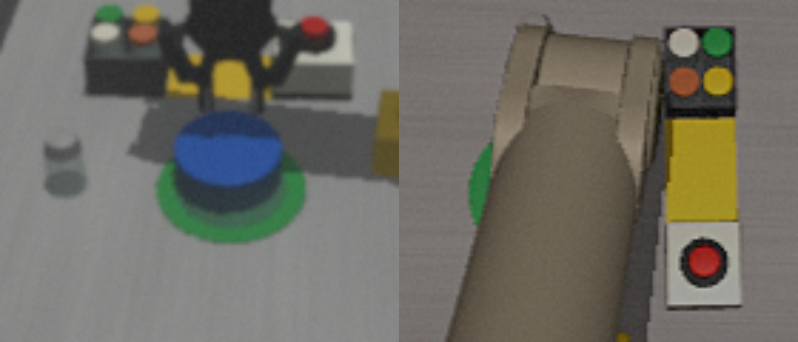

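The side crop shows the dish (230,160 in crop) on the mark but still about 10 mm short, and the top view is covered by the arm. One more small push, then I'll back off and rise.

drive_tool:
  rows:
    - [[0, 0, 0], [0.4, -0.1, 0], -0.15]
    - [[0, 0, 0], [0.4, -0.1, 0], -0.15]
    - [[0, 0, 0], [0.3, 0, 0], -0.15]
    - [[0, 0, 0], [0, 0, 0], -0.15]
    - [[0, 0, 0], [-0.8, 0, 0], -0.15]
    - [[0, 0, 0], [0, 0, -3], -0.15]
    - [[0, 0, 0], [0, 0, -4], -0.15]
    - [[0, 0, 0], [0, 0, -4], -1]
    - [[0, 0, 0], [-3, -2, 0], -1]
    - [[0, 0, 0], [-3, -2, 0], -1]

```text
clock: 13.75
position: [0.4714, -0.001, 0.2112]
ee_rot: [0.001, 0.697, 0.717, 0.001]
contact_force: [-0.0, -1.3, -0.1]
finger_gap: -0.0003
grasp_force: 0.0
```

drive_tool:
  rows:
    - [[0, 0, 0], [-3, -2, 0], -1]
    - [[0, 0, 0], [0, -1, 0], -1]
    - [[0, 0, 0], [0, 0, 0], -1]

```text
clock: 14.05
position: [0.4407, -0.0321, 0.2099]
ee_rot: [-0.001, 0.698, 0.716, 0.001]
contact_force: [-0.3, 0.3, -0.1]
finger_gap: 0.0001
grasp_force: 0.0
```

```bash
python3 m.py .507 .128; python3 - <<'E'
from h import *
s=env.read_camera("side");t=env.read_camera("top")
print(cv2.minEnclosingCircle(fit(s,"mat",(280,267),0)),cv2.minEnclosingCircle(fit(t,"mat",(228,217),0)))
cv2.imwrite("pics/s9.png",np.hstack([cv2.resize(s["img"][180:300,210:350],None,fx=2.85,fy=2.85),cv2.resize(t["img"][150:270,180:320],None,fx=2.85,fy=2.85)]))
E
```

```text
top [0.5087 0.1259] 0.875 lane offs -0.0182
side [0.5072 0.1311] 1.0 lane offs -0.0196
[ 0.442247   -0.0305039   0.21012482] [ 0.66494425  0.0761447  -0.55983195] [-7.52535585e-05  6.97234225e-01  7.16843120e-01  6.08558805e-04] 14.15
((0.5061793327331543, 0.1299636960029602), 0.06857648491859436) ((0.5068776607513428, 0.12958870828151703), 0.06963925808668137)
```

View pics/s9.png

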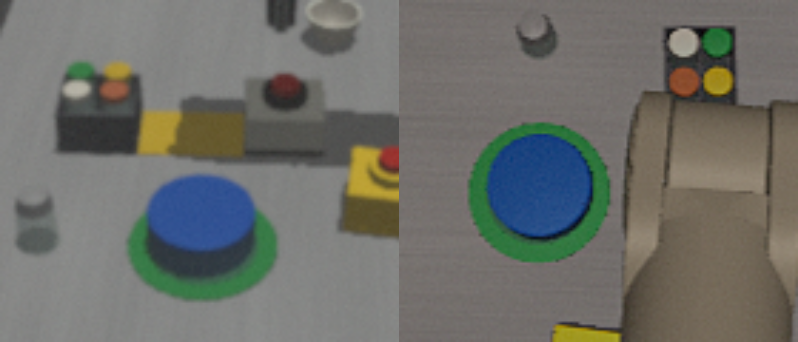

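The dish is within about 4 mm of the mark's centre (top crop 538,188) and nothing else has moved. Now the bell.

drive_tool:
  rows:
    - [[0, 0, 0], [-0.2, -0.6, 0], -1]
    - [[0, 0, 0], [0, 0, 3], -1]
    - [[0, 0, 0], [0, 0, 2.5], -1]
    - [[0, 0, 0], [0, 0, 0.6], -1]
    - [[0, 0, 0], [0, 0, 0.5], -1]
    - [[0, 0, 0], [0, 0, 0], -1]

```text
clock: 14.85
position: [0.436, -0.0337, 0.1441]
ee_rot: [0.0, 0.698, 0.716, -0.0]
contact_force: [-1.3, -0.2, 1.6]
finger_gap: -0.0
grasp_force: 0.6
```

drive_tool:
  rows:
    - [[0, 0, 0], [0, 0, 0.3], -1]
    - [[0, 0, 0], [0, 0, 0.2], -1]
    - [[0, 0, 0], [0, 0, 0.1], -1]
    - [[0, 0, 0], [0, 0, 0], -1]

```text
clock: 15.25
position: [0.4366, -0.0337, 0.1387]
ee_rot: [0.0, 0.698, 0.716, 0.001]
contact_force: [-1.5, -0.1, 6.9]
finger_gap: -0.0003
grasp_force: 3.4
```

The 6.9 N reading is above the roughly 4 N needed, so the button is fully down. Releasing.

drive_tool:
  rows:
    - [[0, 0, 0], [0, 0, -2], -1]
    - [[0, 0, 0], [0, 0, -4], -1]
    - [[0, 0, 0], [0, 0, -4], -1]
    - [[0, 0, 0], [0, 0, 0], -1]
    - [[0, 0, 0], [0, 0, 0], -1]

```text
clock: 15.75
position: [0.4363, -0.0334, 0.2387]
ee_rot: [0.0, 0.698, 0.717, 0.001]
contact_force: [0.2, 0.6, -0.5]
finger_gap: 0.0004
grasp_force: 0.0
```

```bash
python3 m.py .507 .128; python3 -c "
from plant import env
print(env.close_job())"
```

```text
top [0.5087 0.1259] 0.8932 lane offs -0.0182
side [0.507 0.131] 1.0 lane offs -0.0198
[ 0.43531434 -0.03348723  0.2371088 ] [-0.42362415  0.31148865 -0.09244817] [-4.78223195e-04  6.97657460e-01  7.16431198e-01 -4.23636099e-04] 15.85
the job is handed in; nothing more can be done
None
```

I pushed the dish through the gap onto the green mark, about 4 mm off centre by the cameras, then pressed and released the bell, and handed the job in at about 16 s; no verdict was returned.

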